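# File the lug of a phone frame on forward strokes

### The arm

A 6-joint arm with a two-finger parallel gripper is mounted at the origin on the work surface. World frame = base frame: x ahead of the robot, y to its left, z up, the work surface at z = 0. Lengths are in mm, angles in rad, forces in N, time in s.
With the tool pointing down it reaches from about 350 to 875 mm from the base axis. Payload 4.2 kg.
Tool frame: the origin (TCP) lies between the finger pads; the fingertips stand 14 mm ahead of it and the grasp point (between the pads) lies 5 mm behind it; z points along the fingers, y is the line along which they close (so a half turn about z gives the same grasp; the last joint's range is limited). The gripper opens to 85 mm and grips with 20 to 120 N. Pads are 22 mm wide; open, the fingers measure 114 mm over their backs; the gripper's body (76 mm by 85 mm) begins 54 mm behind the grasp point. The pads swing forward as they close: fully open they stand 13 mm farther back than shut.
Start: joints at [1.389, 0.385, 0.008, 0, -1.194, -0.259], TCP at [266.631, 565.25, 245.312] pointing down, gripper open.
Joint ranges: [-3.14, 3.14], [-1.21, 2.06], [-1.07, 1.41], [-3.16, 2.05], [-2.99, -0.16], [-3.1, 3.1]. Speed limits (rad/s): [2.79, 2.79, 3.14, 3.14, 3.14, 3.14].

### API

Orientations are given as a unit quaternion [x, y, z, w].
In Python, from bench import * gives the robot as it stands.
- The arm moves only by the tool carry_out, never from a script. Its argument "motion" is a list of rows, each a list of 7 numbers: the turn, a rotation vector about the tool's x, y, z in rad, then the shift along the tool's x, y, z in mm, then the opening, from -1 (shut) to 1 (fully open), so that 0 is half open. A call has 1 to 5 rows; each row is the pose to reach, as a shift and turn from the pose commanded when the call began, along the tool's axes at that moment; what a row does not reach only later rows make up. A row lasts 1/8 s, in which the tool goes at most 62.5 mm and 10.7 degrees, less where a joint would pass 70% of its speed; a pose out of reach is approached as far as the arm can. A call with a gripper value outside its range is refused whole. The fingers move at their own pace and stop on an object; the grip force is fixed at half the most. Time passes only in rows, so rows that repeat a pose let the fingers close. It gives the time, the measured TCP pose, the force, the opening and the grip force at its end, in the units of the state.
- read_state(): the state, without advancing time (a new reading comes with each control period).
- get_image(name): name is "scene" or "side" or "wrist"; returns a dict with "color" (480x640x3 uint8, blue, green, red), "mtx" (3x3 intrinsics, pixels), "position" and "orientation" of the camera in the world. Camera axes: x right, y down, z forward; pixel columns grow to the right and rows downward; lengths in mm; the calibration is good to about 2 mm. A picture is of the moment at which its call begins. There is no depth.
- job_done(): hands the job in; it is judged then, once.
The state is a dict: "clock": time; "joints": joint angles; "joint_vel": joint speeds; "joint_efforts": joint torques, N m; "position": TCP position; "ee_rot": TCP orientation; "contact_force": force on the tool from outside, world axes, zero at the start; "wrist_torque": the same for the moment, N m; "gripper_width": finger opening in mm; "grasp_force": force on a finger pad.
Only numpy, scipy, OpenCV 4.12 (cv2) and the standard library are available. Lean on these libraries where they do the work, as an engineer would, in place of code of your own. Each camera call takes 0.05 s, during which the arm holds its last target. There are 200 camera calls.

### The job

Take the file from its tray and dress the raw top of the lug on the clamped phone frame with three strokes: hold the file flat and straight along the fixture, start each stroke with the front third of the file on the lug, push forward under a steady 5 to 15 newtons until its rear third is on the lug, then lift it clear for the return. Never drag it back in contact, which pulls the nest off its front stop; then lay the file gently back flat in its tray, let go, and leave everything else where it is.

Things in the scene. Friction and masses are not known exactly. Their poses are not given: they have to be found in the camera images.
- file_mid (a point): Centre of a flat file (about 180 g, varies): steel blade 150 x 24 x 6 mm, teeth underneath; on top at mid-length a wooden grip block 46 long (along the blade) x 22 wide x 38 mm high, the whole 44 mm high. This point is in the grip, 22 mm above the blade's underside. x: along the blade to its nose (forward); y: across, the way to grasp; z: up. It lies flat in the tray.
- file_nose (a point): The file's pointed nose tip: 75 mm ahead (+x) of file_mid, 3 mm above the blade's underside; the other end is square.
- tray: Shallow open tray, 220 (x) x 70 (y) x 14 mm high, walls 4 mm, inner floor 4 mm above its underside; fixed to the bench. Origin at the centre of its underside. The file lies in it, blade roughly along x.
- holder: Filing fixture fixed to the bench, base 130 (x) x 140 mm (y), origin at the centre of its underside. +x: forward stroke direction, towards its front stop block. In its jaws an aluminium phone frame, 124 (y) x 8 mm (x), stands on its long side, mid-plane at x = 0. All the fixture is lower than the frame. The jaws rest on a cushion that yields 1 mm per 8 N, up to about 11 mm.
- lug_foot (a point): Point on the fixture's underside plane straight below the lug (holder x = 0, y = +30 mm), axes as the holder's. The lug is the only part rising above the frame's upper edge, by 9.5 mm; its flat top, 30 mm (y) x 8 mm (x), is to be filed. The clamping depth differs each time: the lug's top is 108 to 136 mm above this point and must be found by touch or sight.
- nest (a joint): Slide that carries jaws and frame (m). 0: home against the front stop, where forward filing pushes it; grows to 0.02 as it is pulled backward (-x of the holder). It moves back with only about 1 N, so a file dragged backward while pressed takes it along; nothing brings it home by itself.
- screwdriver_grip (a point): Bystander: screwdriver, about 160 mm long, lying between tray and holder. Leave alone.
- phone: Bystander: dark phone, 124 x 60 x 8 mm, lying flat.
- battery: Bystander: flat black battery, 90 x 34 x 5 mm.
- cup: Bystander: clear cup, 68 mm across, 55 mm high.
- tin: Bystander: flat steel tin, 90 x 65 x 22 mm.
- bottle: Bystander: white bottle, 44 mm across, 100 mm high.
- tweezers: Bystander: steel tweezers, 116 mm long, 6 mm high.

How it is judged:
By the outcome, as a careful person would: the job done as asked, in the order asked, and still so for the second after the job is handed in, with the robot touching nothing.
It also fails if it takes over 69 s, if anything falls off the work surface, if the arm or the gripper's body presses on something with over 40 N, if the wrist force passes 120 N, or if a joint passes its speed limit or range.

## Working session

There is one attempt and no reset: what is moved stays moved. The work goes in short steps, Python scripts to look and compute and a tool call to move; the robot and the scene stay as the last step left them, time stands still between calls to the robot, and variables do not carry over. Pictures are saved under pics/ and viewed, at most 10 in all, crops included, and the job is handed in when it is done.

Besides the shell and the picture viewer there is one more tool, called after ">>>" as a command line: name --pt "numbers of a row" for each row, then --argument value for the rest. carry_out: Moves the arm, as the interface text tells. Its arguments: {"type":"object","properties":{"motion":{"type":"array"}},"required":["motion"]}

```bash
mkdir -p pics
cat > h.py <<'E'
from bench import *
import numpy as np, cv2
from scipy.spatial.transform import Rotation as R
def ray(im,u,v):
    K=np.array(im["mtx"]);d=np.linalg.inv(K)@[u,v,1]
    return np.array(im["position"]),R.from_quat(im["orientation"]).apply(d)
def onz(im,u,v,z):
    p,d=ray(im,u,v);return p+d*(z-p[2])/d[2]
def proj(im,X):
    c=R.from_quat(im["orientation"]).inv().apply(np.array(X,float)-np.array(im["position"]))
    q=np.array(im["mtx"])@c;return q[:2]/q[2]
def two(a,pa,b,pb):
    p,d=ray(a,*pa);q,e=ray(b,*pb)
    s=np.linalg.lstsq(np.c_[d,-e],q-p,rcond=None)[0]
    A=p+s[0]*d;B=q+s[1]*e;return (A+B)/2,np.linalg.norm(A-B)
E
python3 - <<'E'
from h import *
import pickle
for n in("scene","side","wrist"):
    im=get_image(n);cv2.imwrite(f"pics/{n}0.png",im["color"]);pickle.dump(im,open(f"{n}0.pkl","wb"))
    print(n,im["position"],R.from_quat(im["orientation"]).as_matrix()[:,2],np.array(im["mtx"])[0])
print(read_state())
E
```

```text
scene [1666.56572532  120.93600781 1094.06807787] [-0.71900171 -0.08074142 -0.69030237] [525.14008761   0.         321.28017053]
side [-143.66203134 -671.40068441  623.43428721] [ 0.63542273  0.59506612 -0.4920714 ] [519.9038237    0.         308.44816692]
wrist [334.73959534 532.02113296 372.13525712] [-0.26941045  0.1242771  -0.95497288] [373.06904289   0.         329.72352986]
{'clock': 0.15, 'joints': array([ 1.38861966e+00,  3.85370998e-01,  6.91284616e-03, -3.30161387e-04,
       -1.19403337e+00, -2.58581472e-01]), 'joint_vel': array([ 0.00188385, -0.00221511,  0.00476056,  0.00128807,  0.00042501,
        0.00207636]), 'joint_efforts': array([-2.24194431e-03, -3.92677402e+01,  1.88579696e+01,  4.18872759e+00,
       -3.44872271e-03,  1.96296185e-06]), 'position': array([266.46050645, 564.87152406, 244.47097535]), 'ee_rot': array([ 9.75800987e-01, -2.18658850e-01, -1.20966144e-04,  8.52839332e-04]), 'contact_force': array([-0.89491342,  0.18542351, -0.33150748]), 'wrist_torque': array([0.00431978, 0.00530619, 0.03870051]), 'grasp_force': 0.0, 'gripper_width': 85.28145956595097}
```

View pics/scene0.png

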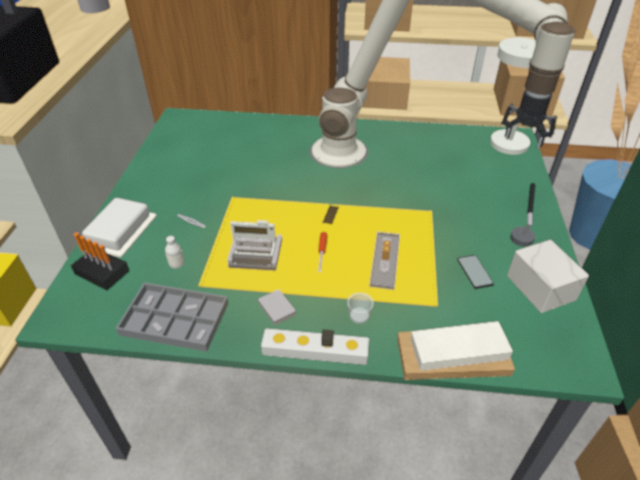

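View pics/side0.png

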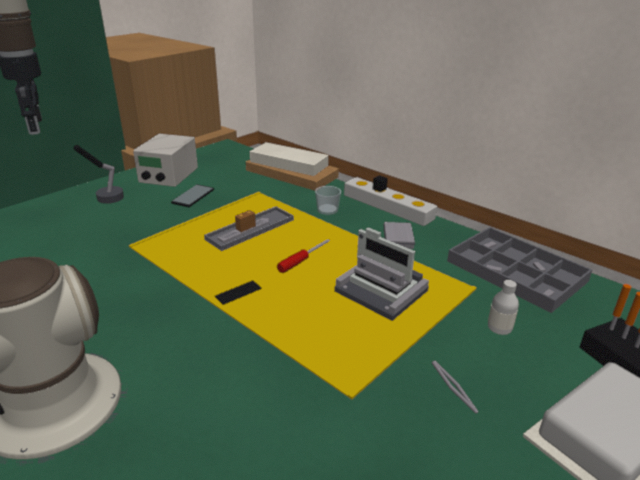

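The scene shows the holder at (255,248), tray with file at (385,260), and screwdriver at (322,250). In the side view, the holder is at (382,280), the tray at (250,227), and the frame's lug is near (368,237). I'll zoom in on both.

Run:
```python
from h import *
a=cv2.imread("pics/scene0.png");b=cv2.imread("pics/side0.png")
f=lambda i,x,y,w,h,s:cv2.resize(i[y:y+h,x:x+w],None,fx=s,fy=s,interpolation=cv2.INTER_CUBIC)
t=np.hstack([f(a,220,210,80,60,5),f(a,350,225,80,60,5)])
u=np.hstack([f(b,330,225,107,80,400/107)[:300,:400],f(b,200,195,107,80,400/107)[:300,:400]])
w=min(t.shape[1],u.shape[1]);cv2.imwrite("pics/c1.png",np.vstack([t[:,:w],u[:,:w]]))
```

```text
(no output)
```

View pics/c1.png

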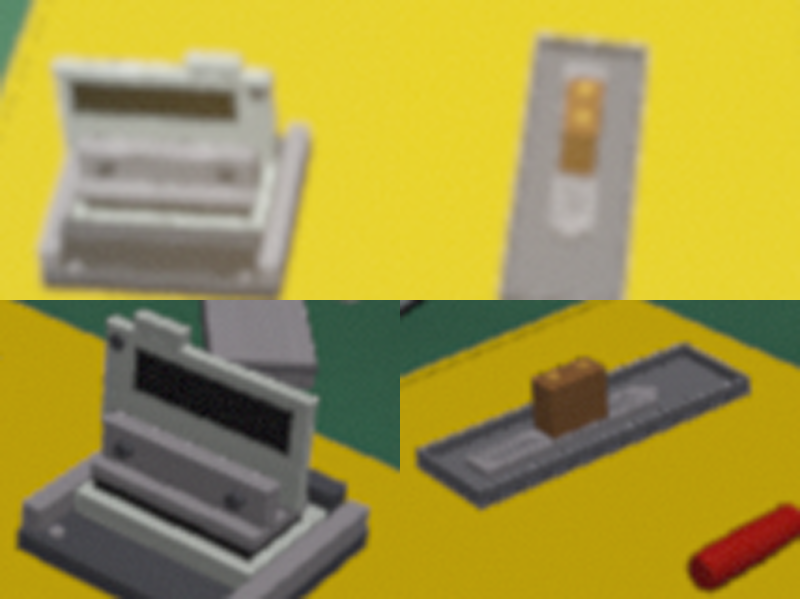

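View pics/wrist0.png

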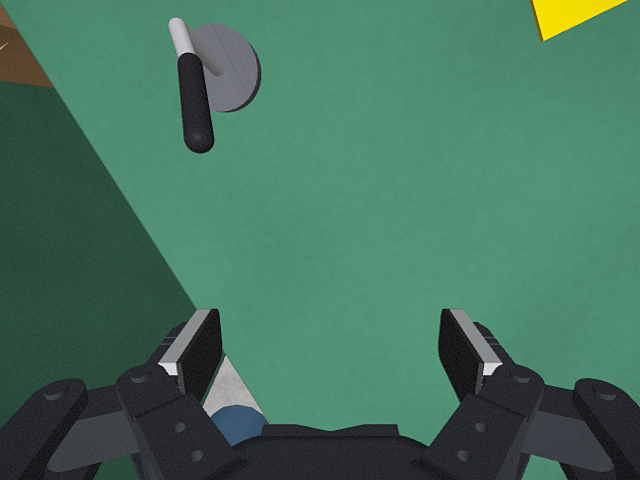

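The crops show the lug's upper back edge at scene crop (187..240,53) and side crop (140,316)-(187,333). The grip block's top is at scene (568..602,80..) and side (535..605,375). The nose points towards the scene camera (+x). The wrist view shows nothing of use yet.

Run:
```python
from h import *
import pickle
a=pickle.load(open("scene0.pkl","rb"));b=pickle.load(open("side0.pkl","rb"))
A=lambda x,y:(220+x/5,210+y/5)
A2=lambda x,y:(350+(x-400)/5,225+y/5)
B=lambda x,y:(330+x/3.738,225+(y-300)/3.738)
B2=lambda x,y:(200+(x-400)/3.738,195+(y-300)/3.738)
for n,p,q in[("lug+y",A(240,53),B(140,313)),("lug-y",A(187,53),B(188,331)),("fr-y",A(54,58),B(317,400)),("fr+y",A(270,72),B(110,318)),
 ("grip -y rear",A2(568,78),B2(603,362)), ("base corner -y front",A(42,287),B(367,512)),
 ("tray rear +y",A2(648,44),B2(418,452)),("tray rear -y",A2(538,36),B2(482,492)),("nose",A2(572,235),B2(655,393))]:
    print(n,*[np.round(v,1) for v in two(a,p,b,q)])
for n,p,z in[("tray rear+y",A2(648,43),14),("tray rear-y",A2(538,36),14),("nose",A2(572,237),7),("heel",A2(585,64),10)]: print(n,onz(a,*p,z).round(1))
for n,p,z in[("tray rear+y",B2(418,450),14),("tray rear-y",B2(482,492),14),("tray front -y",B2(750,380),14),("tray front+y",B2(685,345),14),("nose",B2(657,392),7)]: print(n,onz(b,*p,z).round(1))
```

```text
lug+y [ 575.1 -153.   132.4] 2.8
lug-y [ 577.6 -182.3  132.1] 2.0
fr-y [ 579.5 -259.3  122.8] 2.4
fr+y [ 575.9 -135.1  121.6] 0.2
grip -y rear [557.1 169.1  65.5] 17.2
base corner -y front [ 655.3 -258.3   16.1] 3.5
tray rear +y [458.1 225.4  14.5] 2.3
tray rear -y [456.3 158.8  13.5] 1.0
nose [620.  183.1   9.2] 2.9
tray rear+y [455.4 226.3  14. ]
tray rear-y [456.4 159.1  14. ]
nose [618.2 184.4   7. ]
heel [474.3 188.6  10. ]
tray rear+y [460.  226.4  14. ]
tray rear-y [455.7 157.3  14. ]
tray front -y [670.3 141.8  14. ]
tray front+y [676.  210.8  14. ]
nose [624.4 184.1   7. ]
```

>>> carry_out --pt "0 0 -0.08 52 28 8 1" --pt "0 0 -0.16 104 56 16 1" --pt "0 0 -0.24 156 84 24 1" --pt "0 0 -0.32 208 112 32 1" --pt "0 0 -0.4 260 140 40 0.3"

```text
clock: 0.78
position: [442.8, 326.0, 205.0]
ee_rot: [1.0, -0.019, -0.0, 0.0]
contact_force: [1.0, 0.4, 0.3]
gripper_width: 70.0
grasp_force: 0.0
```

>>> carry_out --pt "0 0 0 37 45 8 0.3" --pt "0 0 0 74 90 16 0.3" --pt "0 0 0 110 136 25 0.3" --pt "0 0 0 110 136 25 0.3"

```text
clock: 1.27
position: [547.4, 183.8, 178.8]
ee_rot: [1.0, -0.023, -0.001, 0.001]
contact_force: [0.3, 0.6, 0.3]
gripper_width: 55.4
grasp_force: 0.0
```

Run:
```python
from h import *
import pickle
s=read_state();print(s["position"],s["ee_rot"],s["gripper_width"])
im=get_image("wrist");cv2.imwrite("pics/w1.png",im["color"]);pickle.dump(im,open("w1.pkl","wb"))
for p in [(547,186.5,48),(621,184,7),(474,188.5,7)]: print(proj(im,p))
```

```text
[547.38635776 183.77295589 178.79881079] [ 9.99724929e-01 -2.34078508e-02 -1.21465616e-03  8.13927765e-04] 55.37160436377415
[324.46147248 236.11100157]
[323.43404684 128.46402047]
[326.92156126 302.08538756]
```

View pics/w1.png

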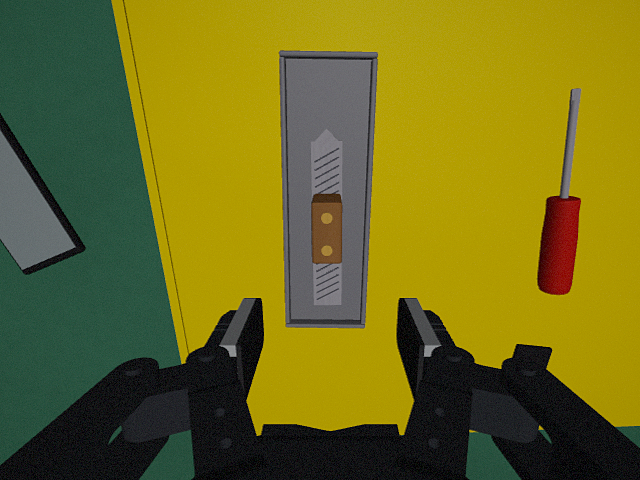

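The wrist view shows the nose at (326,129), the heel edge at (314..341,305), the grip top from (313,263) to (341,203), and tray corners at (280,52), (377,53), (364,327) and (287,327).

Run:
```python
from h import *
import pickle
im=pickle.load(open("w1.pkl","rb"))
hsv=cv2.cvtColor(im["color"],cv2.COLOR_BGR2HSV)[185:275,300:355]
m=cv2.inRange(hsv,(5,90,60),(22,255,255));ys,xs=np.nonzero(m);r=cv2.minAreaRect(np.c_[xs+300,ys+185].astype(np.float32));print(r)
P=lambda u,v,z:print((u,v,z),onz(im,u,v,z).round(1))
P(326,129,7);P(314,305.5,10);P(341,304.5,10);P(312,139,10);P(341,139,10)
P(312.5,263,48);P(341,263,48);P(313,203,48);P(341,203,48)
for c in[(280,52),(377,53),(364,327),(287,327)]:P(*c,14)
```

```text
((326.0, 228.5), (69.0, 30.0), 90.0)
(326, 129, 7) [620.5 182.1   7. ]
(314, 305.5, 10) [472.7 199.9  10. ]
(341, 304.5, 10) [472.6 176.2  10. ]
(312, 139, 10) [613.7 193.1  10. ]
(341, 139, 10) [612.7 170.9  10. ]
(312.5, 263, 48) [526.7 196.4  48. ]
(341, 263, 48) [525.7 175.3  48. ]
(313, 203, 48) [571.6 193.3  48. ]
(341, 203, 48) [570.7 173.7  48. ]
(280, 52, 14) [674.2 211.9  14. ]
(377, 53, 14) [670.4 143.3  14. ]
(364, 327, 14) [451.6 156.7  14. ]
(287, 327, 14) [454.9 224.7  14. ]
```

>>> carry_out --pt "0 0 0 0 -1 50 0.3" --pt "0 0 0 0 -1 100 0.3" --pt "0 0 0 0 -1 135 0.3" --pt "0 0 0 0 -1 150 0.3" --pt "0 0 0 0 -1 151 0.3"

```text
clock: 1.95
position: [546.2, 189.1, 29.1]
ee_rot: [1.0, -0.02, -0.0, 0.0]
contact_force: [0.1, -0.5, 1.0]
gripper_width: 55.3
grasp_force: 0.0
```

>>> carry_out --pt "0 0 0 0 0 0 -0.2" --pt "0 0 0 0 0 0 -1" --pt "0 0 0 0 0 0 -1" --pt "0 0 0 0 0 0 -1" --pt "0 0 0 0 0 0 -1"

```text
clock: 2.58
position: [547.4, 189.0, 31.1]
ee_rot: [1.0, -0.02, 0.001, -0.001]
contact_force: [-1.5, 0.5, 6.3]
gripper_width: 21.5
grasp_force: 59.7
```

>>> carry_out --pt "0 0 0 0 0 -4 -1" --pt "0 0 0 0 0 -20 -1" --pt "0 0 0 0 0 -60 -1" --pt "0 0 0 0 0 -110 -1" --pt "0 0 0 0 0 -160 -1"

```text
clock: 3.2
position: [546.1, 188.0, 191.5]
ee_rot: [1.0, -0.02, -0.0, -0.0]
contact_force: [0.8, 0.3, -1.8]
gripper_width: 21.6
grasp_force: 58.8
```

>>> carry_out --pt "0 0 0 0 40 -10 -1" --pt "0 0 0 0 90 -10 -1" --pt "0 0 0 0 130 -10 -1" --pt "0 0 0 0 130 -10 -1" --pt "0 0 0 0 130 -10 -1"

```text
clock: 3.82
position: [541.2, 58.4, 199.9]
ee_rot: [1.0, -0.021, 0.0, -0.0]
contact_force: [0.7, -0.5, -1.1]
gripper_width: 21.0
grasp_force: 59.1
```

Run:
```python
from h import *
import pickle
s=read_state();print({k:np.round(v,4) for k,v in s.items() if k in("position","ee_rot","contact_force","wrist_torque","gripper_width","grasp_force")})
L=[]
for n in("wrist","side","scene"):
    im=get_image(n);pickle.dump(im,open(n+"2.pkl","wb"));L.append(im)
p=s["position"]
for im in L[1:]: print(proj(im,p))
f=lambda i,x,y,w,h,sc:cv2.resize(i[y:y+h,x:x+w],(int(w*sc),int(h*sc)),interpolation=cv2.INTER_CUBIC)
c=proj(L[1],p).astype(int);print("side crop origin",c-[80,60])
t=f(L[1]["color"],c[0]-80,c[1]-60,160,120,2.5)
c=proj(L[2],p).astype(int);print("scene crop origin",c-[80,60])
u=f(L[2]["color"],c[0]-80,c[1]-60,160,120,2.5)
cv2.imwrite("pics/c2.png",np.vstack([np.hstack([t,u]),np.hstack([f(L[0]["color"],0,0,640,480,.625),np.zeros((300,400,3),np.uint8)])]))
```

```text
{'position': array([541.1925,  58.4225, 199.8983]), 'ee_rot': array([ 9.998e-01, -2.060e-02,  4.000e-04, -2.000e-04]), 'contact_force': array([ 0.6536, -0.5401, -1.1244]), 'wrist_torque': array([ 0.0707, -0.0345,  0.0456]), 'grasp_force': np.float64(59.1498), 'gripper_width': np.float64(20.9563)}
[277.57512722 171.23839966]
[344.49936559 199.51306813]
side crop origin [197 111]
scene crop origin [264 139]
```

View pics/c2.png

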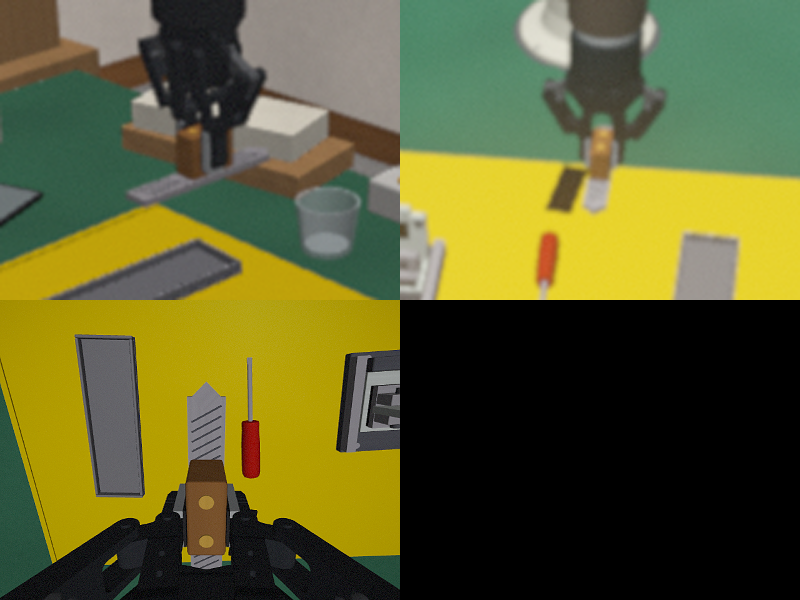

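The file hangs straight and level in the fingers, nose at wrist pixel (330,134). Next I look at the holder from above and beside it.

>>> carry_out --pt "0 0 0 -8 45 -10 -1" --pt "0 0 0 -16 95 -15 -1" --pt "0 0 0 -25 145 -15 -1" --pt "0 0 0 -25 149 -15 -1" --pt "0 0 0 -25 149 -15 -1"

```text
clock: 4.6
position: [510.4, -89.1, 214.3]
ee_rot: [1.0, -0.02, 0.0, -0.0]
contact_force: [0.7, -0.1, -2.4]
gripper_width: 21.3
grasp_force: 59.6
```

Run:
```python
from h import *
import pickle
w=pickle.load(open("wrist2.pkl","rb"));q=onz(w,329.6,134,177);print("nose",q.round(1),"rel",(q-[541.2,58.4,200]).round(1))
s=read_state();print(s["position"],s["ee_rot"])
im=get_image("wrist");pickle.dump(im,open("w3.pkl","wb"));cv2.imwrite("pics/w3.png",im["color"])
for p in[(577,-167,132),(577,-197,0)]:print(proj(im,p))
```

```text
nose [613.7  54.7 177. ] rel [ 72.5  -3.7 -23. ]
[510.40724667 -89.08703427 214.32598618] [ 9.99792780e-01 -2.03560974e-02  1.45773026e-04 -7.31432315e-05]
[466.72735715 137.4961378 ]
[448.30156753 131.81429746]
```

View pics/w3.png

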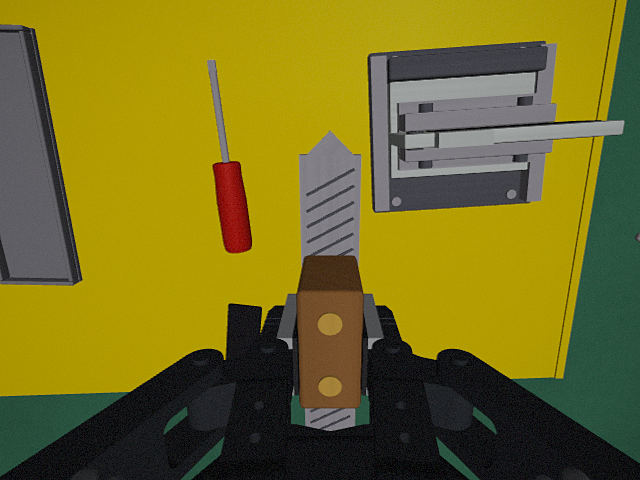

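The wrist view shows the holder at (370..555,43..212), with the frame top running from (392,138) to (624,127) and the lug at its left end. I'll crop it.

Run:
```python
from h import *
import pickle
im=pickle.load(open("w3.pkl","rb"))
c=im["color"][100:175,380:640];cv2.imwrite("pics/c3.png",np.vstack([cv2.resize(c,None,fx=3,fy=3,interpolation=cv2.INTER_CUBIC),cv2.resize(im["color"][30:220,360:620],None,fx=1.7,fy=1.7)[:, :].copy() if 0 else cv2.resize(im["color"][30:220,360:620],(780,340))]))
```

```text
(no output)
```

View pics/c3.png

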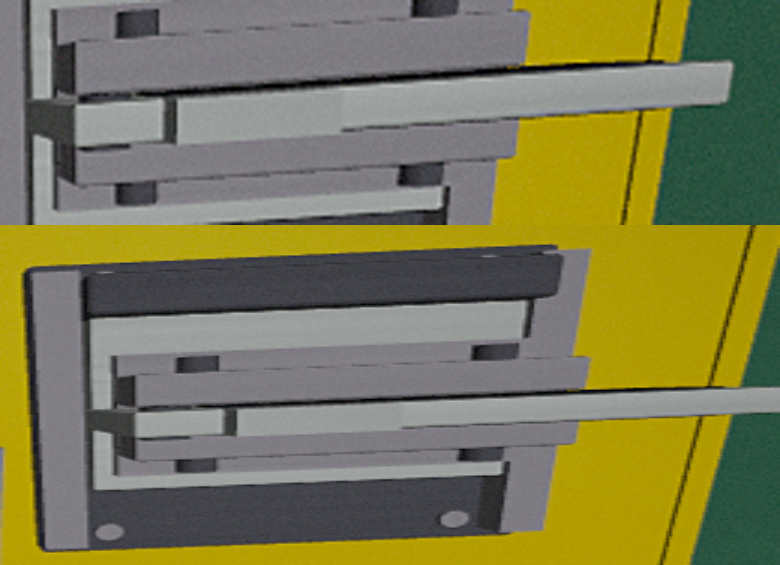

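Run:
```python
from h import *
import pickle
im=pickle.load(open("w3.pkl","rb"));sc=pickle.load(open("scene0.pkl","rb"));sd=pickle.load(open("side0.pkl","rb"))
C=lambda x,y:(380+x/3,100+y/3)
D=lambda x,y:(360+x/3,30+(y-225)/1.789)
A=lambda x,y:(220+x/5,210+y/5)
B=lambda x,y:(330+x/3.738,225+(y-300)/3.738)
for z in(126,132,138):
    P=[onz(im,*C(x,y),z) for x,y in((178,143),(341,132),(178,95),(341,85))]
    Q=[onz(im,*C(x,y),z-9.5) for x,y in((78,102),(730,62),(78,145),(728,102))]
    print(z,np.mean(P,0).round(1),"luglen",np.linalg.norm(P[0]-P[1]).round(1),"framelen",np.linalg.norm(Q[0]-Q[1]).round(1),"fr mid",np.mean(Q,0).round(1),
     "yaw",[round(float(np.arctan2(-(b-a)[0]*-1,-(b-a)[1])),4) for a,b in((Q[0],Q[1]),(Q[2],Q[3]),(P[0],P[1]))])
for z in(0,3):
  for n,p in(("+y front",(25,272)),("+y rear",(42,550)),("-y rear",(512,534)),("-y front",(555,247))):print(z,n,onz(im,*D(*p),z).round(1))
# lug height from pairs with wrist
print("lug +y rear scene?",two(im,C(178,143),sd,B(137,316)),two(im,C(341,132),sd,B(187,334)))
print(two(im,C(178,95),sc,A(240,58)),two(im,C(341,85),sc,A(187,58)))
```

```text
126 [ 576.5 -169.   126. ] luglen 30.4 framelen 124.8 fr mid [ 577.  -199.7  116.5] yaw [0.0186, 0.0239, 0.0253]
132 [ 576.8 -166.9  132. ] luglen 29.5 framelen 121.4 fr mid [ 577.3 -196.9  122.5] yaw [0.0186, 0.0239, 0.0253]
138 [ 577.  -164.8  138. ] luglen 28.7 framelen 118.1 fr mid [ 577.5 -194.1  128.5] yaw [0.0186, 0.0239, 0.0253]
0 +y front [ 640.1 -127.3    0. ]
0 +y rear [ 507.9 -131.3    0. ]
0 -y rear [ 510.5 -276.9    0. ]
0 -y front [ 644.7 -272.7    0. ]
3 +y front [ 639.6 -127.     3. ]
3 +y rear [ 508.6 -131.     3. ]
3 -y rear [ 511.2 -275.3    3. ]
3 -y front [ 644.1 -271.2    3. ]
lug +y rear scene? (array([ 572.77664148, -153.41090319,  131.06976271]), np.float64(1.8916047056227097)) (array([ 574.023614  , -183.51422291,  131.4549451 ]), np.float64(3.3617596681314836))
(array([ 580.7074946 , -150.85553761,  134.66266241]), np.float64(0.7823276110453441)) (array([ 581.20988789, -180.83670478,  132.23338755]), np.float64(0.4445803836089504))
```

>>> carry_out --pt "0 0 -0.03 9 30 0 -1" --pt "0 0 -0.066 18 60 0 -1" --pt "0 0 -0.066 27 79 10 -1" --pt "0 0 -0.066 27 79 24 -1" --pt "0 0 -0.066 27 79 24 -1"

```text
clock: 5.28
position: [532.6, -168.6, 188.0]
ee_rot: [1.0, 0.013, -0.002, -0.0]
contact_force: [0.2, 0.6, -2.1]
gripper_width: 21.5
grasp_force: 59.7
```

```bash
cat > st.py <<'E'
from h import *
s=read_state()
for k in("position","ee_rot","contact_force","wrist_torque"):print(k,np.round(s[k],4))
m=R.from_quat(s["ee_rot"]).as_matrix();print("yaw",np.arctan2(m[1,0],m[0,0]),"xz",m[2,0],"yz",m[2,1])
E
python3 st.py
```

```text
position [ 532.6494 -168.5548  188.0151]
ee_rot [ 9.999e-01  1.260e-02 -2.400e-03 -5.000e-04]
contact_force [ 0.2166  0.6332 -2.1369]
wrist_torque [-0.0124 -0.0193 -0.0342]
yaw 0.025260237797782796 xz -0.004816332196149688 yz -0.0009753899571620438
```

>>> carry_out --pt "0 0 0 0 0 10 -1" --pt "0 0 0 0 0 18 -1" --pt "0 0 0 0 0 22 -1" --pt "0 0 0 0 0 23 -1" --pt "0 0 0 0 0 23 -1"

```text
clock: 5.9
position: [534.0, -169.5, 167.5]
ee_rot: [1.0, 0.013, 0.0, 0.0]
contact_force: [0.2, -0.3, -1.7]
gripper_width: 21.2
grasp_force: 59.7
```

```bash
python3 st.py
python3 - <<'E'
from h import *
a=get_image("side");b=get_image("scene");s=read_state()
f=lambda i,x,y,w,h,sc:cv2.resize(i[y:y+h,x:x+w],(int(w*sc),int(h*sc)),interpolation=cv2.INTER_CUBIC)
o=[]
for im in(a,b):
    c=proj(im,(577,-168,135)).astype(int);print(c-[50,50]);o.append(f(im["color"],c[0]-50,c[1]-50,100,100,4))
cv2.imwrite("pics/c4.png",np.hstack(o))
E
```

```text
position [ 533.9818 -169.4978  167.491 ]
ee_rot [9.999e-01 1.260e-02 2.000e-04 1.000e-04]
contact_force [ 0.1917 -0.34   -1.6934]
wrist_torque [ 0.0359  0.01   -0.0086]
yaw 0.025215665245962974 xz 0.0003713929508659282 yz 0.00014376298261528753
[323 179]
[212 170]
```

View pics/c4.png

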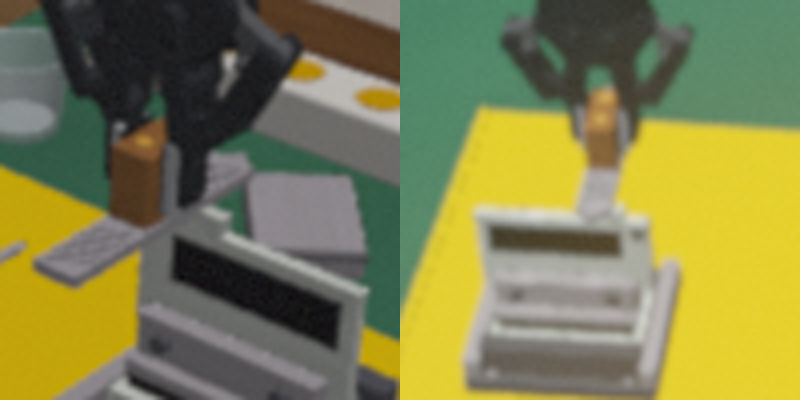

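The file is straight above the lug, with the front part ahead of it and a gap still remaining. Next I feel for contact.

>>> carry_out --pt "0 0 0 0 0 1.5 -1" --pt "0 0 0 0 0 3 -1" --pt "0 0 0 0 0 4 -1" --pt "0 0 0 0 0 4 -1"

```text
clock: 6.5
position: [533.8, -169.5, 163.2]
ee_rot: [1.0, 0.013, -0.0, 0.0]
contact_force: [1.1, 0.0, -2.0]
gripper_width: 21.6
grasp_force: 59.7
```

>>> carry_out --pt "0 0 0 0 0 0.5 -1" --pt "0 0 0 0 0 1 -1" --pt "0 0 0 0 0 1 -1"

```text
clock: 6.88
position: [533.9, -169.4, 162.3]
ee_rot: [1.0, 0.013, 0.0, -0.0]
contact_force: [-0.2, -0.5, -1.5]
gripper_width: 21.3
grasp_force: 59.7
```

>>> carry_out --pt "0 0 0 0 0 0.5 -1" --pt "0 0 0 0 0 1 -1" --pt "0 0 0 0 0 1 -1"

```text
clock: 7.25
position: [533.8, -169.5, 161.2]
ee_rot: [1.0, 0.013, -0.0, -0.0]
contact_force: [-0.4, -0.2, -1.4]
gripper_width: 21.4
grasp_force: 59.7
```

>>> carry_out --pt "0 0 0 0 0 0.5 -1" --pt "0 0 0 0 0 1 -1" --pt "0 0 0 0 0 1 -1"

```text
clock: 7.62
position: [533.8, -169.5, 160.3]
ee_rot: [1.0, 0.013, -0.0, -0.0]
contact_force: [-0.6, 0.8, -0.8]
gripper_width: 20.7
grasp_force: 59.7
```

>>> carry_out --pt "0 0 0 0 0 0.5 -1" --pt "0 0 0 0 0 1 -1" --pt "0 0 0 0 0 1 -1"

```text
clock: 8.0
position: [533.8, -169.5, 159.3]
ee_rot: [1.0, 0.013, -0.0, -0.0]
contact_force: [-0.3, 0.4, -1.5]
gripper_width: 21.4
grasp_force: 59.7
```

```bash
python3 st.py
```

```text
position [ 533.8105 -169.4628  159.266 ]
ee_rot [ 0.9999  0.0126 -0.     -0.    ]
contact_force [-0.3165  0.3868 -1.5389]
wrist_torque [-0.0146 -0.0114  0.0204]
yaw 0.025141498197931947 xz -9.930025677491722e-05 yz -2.1494977649568253e-05
```

>>> carry_out --pt "0 0 0 0 0 0.5 -1" --pt "0 0 0 0 0 1 -1" --pt "0 0 0 0 0 1 -1"

```text
clock: 8.38
position: [533.8, -169.5, 158.3]
ee_rot: [1.0, 0.013, -0.0, -0.0]
contact_force: [0.8, -0.6, -1.8]
gripper_width: 21.3
grasp_force: 59.7
```

>>> carry_out --pt "0 0 0 0 0 0.5 -1" --pt "0 0 0 0 0 1 -1" --pt "0 0 0 0 0 1 -1"

```text
clock: 8.75
position: [533.8, -169.4, 157.2]
ee_rot: [1.0, 0.013, -0.0, -0.0]
contact_force: [-0.8, -1.0, -1.3]
gripper_width: 21.3
grasp_force: 59.7
```

>>> carry_out --pt "0 0 0 0 0 0.5 -1" --pt "0 0 0 0 0 1 -1" --pt "0 0 0 0 0 1 -1"

```text
clock: 9.12
position: [533.8, -169.4, 156.2]
ee_rot: [1.0, 0.013, -0.0, -0.0]
contact_force: [0.7, -0.9, -2.5]
gripper_width: 21.3
grasp_force: 59.7
```

>>> carry_out --pt "0 0 0 0 0 0.5 -1" --pt "0 0 0 0 0 1 -1" --pt "0 0 0 0 0 1 -1"

```text
clock: 9.5
position: [533.9, -169.5, 155.6]
ee_rot: [1.0, 0.013, 0.0, 0.0]
contact_force: [-0.5, 0.0, 0.7]
gripper_width: 21.1
grasp_force: 59.8
```

>>> carry_out --pt "0 0 0 0 0 0.6 -1" --pt "0 0 0 0 0 1.2 -1" --pt "0 0 0 0 0 1.2 -1"

```text
clock: 9.88
position: [533.9, -169.5, 154.8]
ee_rot: [1.0, 0.013, 0.0, 0.0]
contact_force: [-3.4, 2.0, 4.9]
gripper_width: 21.2
grasp_force: 60.5
```

```bash
python3 st.py
```

```text
position [ 533.9341 -169.5     154.8483]
ee_rot [9.999e-01 1.270e-02 3.000e-04 1.000e-04]
contact_force [-3.3826  1.9816  4.9415]
wrist_torque [0.4084 0.6419 0.0662]
yaw 0.02545670316322679 xz 0.0006107222552634011 yz 0.0002512624950083729
```

>>> carry_out --pt "0 0 0 0.5 0 0.6 -1" --pt "0 0 0 4 0 0.6 -1" --pt "0 0 0 8 0 0.6 -1" --pt "0 0 0 13 0 0.6 -1"

```text
clock: 10.38
position: [546.2, -169.6, 154.6]
ee_rot: [1.0, 0.013, -0.001, 0.0]
contact_force: [-4.8, 0.9, 6.8]
gripper_width: 21.4
grasp_force: 61.0
```

>>> carry_out --pt "0 0 0 5 0 0 -1" --pt "0 0 0 10 0 0 -1" --pt "0 0 0 15 0 0 -1" --pt "0 0 0 20 0 0 -1"

```text
clock: 10.88
position: [566.0, -169.2, 154.6]
ee_rot: [1.0, 0.013, -0.001, 0.0]
contact_force: [-5.3, 0.1, 7.3]
gripper_width: 20.9
grasp_force: 60.9
```

>>> carry_out --pt "0 0 0 5 0 0 -1" --pt "0 0 0 10 0 0 -1" --pt "0 0 0 15 0 0 -1" --pt "0 0 0 20 0 0 -1"

```text
clock: 11.38
position: [585.8, -168.7, 154.5]
ee_rot: [1.0, 0.013, -0.001, 0.0]
contact_force: [-5.4, -0.1, 7.6]
gripper_width: 21.1
grasp_force: 60.9
```

>>> carry_out --pt "0 0 0 5 0 0 -1" --pt "0 0 0 10 0 0 -1" --pt "0 0 0 15 0 0 -1" --pt "0 0 0 20 0 0 -1"

```text
clock: 11.88
position: [605.6, -168.2, 154.4]
ee_rot: [1.0, 0.013, -0.002, 0.0]
contact_force: [-4.9, -0.0, 6.4]
gripper_width: 21.2
grasp_force: 60.9
```

>>> carry_out --pt "0 0 0 5 0 0.2 -1" --pt "0 0 0 10 0 0.2 -1" --pt "0 0 0 15 0 0.2 -1" --pt "0 0 0 20 0 0.2 -1"

```text
clock: 12.38
position: [625.4, -167.7, 154.1]
ee_rot: [1.0, 0.013, -0.002, 0.001]
contact_force: [-4.8, 0.7, 7.1]
gripper_width: 21.0
grasp_force: 60.9
```

>>> carry_out --pt "0 0 0 1 0 -2 -1" --pt "0 0 0 2 0 -7 -1" --pt "0 0 0 2 0 -15 -1" --pt "0 0 0 2 0 -20 -1" --pt "0 0 0 2 0 -20 -1"

```text
clock: 13.0
position: [629.2, -167.0, 173.9]
ee_rot: [1.0, 0.013, 0.001, 0.0]
contact_force: [0.1, 0.6, -1.4]
gripper_width: 21.1
grasp_force: 59.9
```

```bash
python3 st.py
```

```text
position [ 629.1894 -167.0248  173.9448]
ee_rot [9.999e-01 1.260e-02 7.000e-04 0.000e+00]
contact_force [ 0.132   0.5931 -1.3679]
wrist_torque [ 0.0457  0.0204 -0.0209]
yaw 0.0252541734100461 xz 0.0014305178079542943 yz 3.589921027983828e-05
```

>>> carry_out --pt "0 0 0 -25 0 0 -1" --pt "0 0 0 -60 0 0 -1" --pt "0 0 0 -90 0 0 -1" --pt "0 0 0 -95 0 0 -1" --pt "0 0 0 -95 0 4 -1"

```text
clock: 13.62
position: [534.5, -169.5, 169.9]
ee_rot: [1.0, 0.013, 0.001, 0.0]
contact_force: [-0.2, 0.1, -1.3]
gripper_width: 20.7
grasp_force: 59.9
```

>>> carry_out --pt "0 0 0 0 0 6 -1" --pt "0 0 0 0 0 10 -1" --pt "0 0 0 0 0 12.5 -1" --pt "0 0 0 0 0 13 -1" --pt "0 0 0 0 0 13 -1"

```text
clock: 14.25
position: [533.9, -169.5, 156.3]
ee_rot: [1.0, 0.013, 0.0, 0.0]
contact_force: [0.7, -0.1, -1.7]
gripper_width: 21.3
grasp_force: 59.9
```

>>> carry_out --pt "0 0 0 0 0 0.6 -1" --pt "0 0 0 0 0 1.2 -1" --pt "0 0 0 0.2 0 1.8 -1" --pt "0 0 0 0.4 0 2.2 -1"

```text
clock: 14.75
position: [534.1, -169.5, 154.9]
ee_rot: [1.0, 0.013, -0.0, 0.0]
contact_force: [-3.5, 1.4, 4.7]
gripper_width: 21.2
grasp_force: 60.5
```

Same as the first approach, so I press a little more and start the second stroke.

>>> carry_out --pt "0 0 0 0.5 0 0.8 -1" --pt "0 0 0 4 0 0.8 -1" --pt "0 0 0 8 0 0.8 -1" --pt "0 0 0 13 0 0.8 -1"

```text
clock: 15.25
position: [546.7, -169.6, 154.6]
ee_rot: [1.0, 0.013, -0.0, 0.0]
contact_force: [-4.9, -1.1, 7.0]
gripper_width: 21.2
grasp_force: 61.0
```

>>> carry_out --pt "0 0 0 5 0 0 -1" --pt "0 0 0 10 0 0 -1" --pt "0 0 0 15 0 0 -1" --pt "0 0 0 20 0 0 -1" --pt "0 0 0 25 0 0 -1"

```text
clock: 15.88
position: [571.5, -169.1, 154.6]
ee_rot: [1.0, 0.013, -0.001, 0.001]
contact_force: [-4.3, -0.9, 7.4]
gripper_width: 21.3
grasp_force: 60.9
```

>>> carry_out --pt "0 0 0 5 0 0 -1" --pt "0 0 0 10 0 0 -1" --pt "0 0 0 15 0 0 -1" --pt "0 0 0 20 0 0 -1" --pt "0 0 0 25 0 0 -1"

```text
clock: 16.5
position: [596.3, -168.5, 154.5]
ee_rot: [1.0, 0.013, -0.001, 0.001]
contact_force: [-4.6, -1.0, 7.4]
gripper_width: 21.5
grasp_force: 60.9
```

>>> carry_out --pt "0 0 0 5 0 0.1 -1" --pt "0 0 0 10 0 0.2 -1" --pt "0 0 0 15 0 0.2 -1" --pt "0 0 0 20 0 0.2 -1" --pt "0 0 0 25 0 0.2 -1"

```text
clock: 17.12
position: [621.0, -167.8, 154.1]
ee_rot: [1.0, 0.013, -0.002, 0.001]
contact_force: [-4.7, -0.2, 6.7]
gripper_width: 20.9
grasp_force: 61.0
```

>>> carry_out --pt "0 0 0 4 0 0 -1" --pt "0 0 0 5 0 -2 -1" --pt "0 0 0 6 0 -7 -1" --pt "0 0 0 6 0 -15 -1" --pt "0 0 0 6 0 -20 -1"

```text
clock: 17.75
position: [628.6, -167.0, 173.6]
ee_rot: [1.0, 0.013, 0.0, 0.0]
contact_force: [-0.1, 0.6, -2.3]
gripper_width: 21.5
grasp_force: 59.9
```

>>> carry_out --pt "0 0 0 0 0 0 -1" --pt "0 0 0 -30 0 0 -1" --pt "0 0 0 -65 0 0 -1" --pt "0 0 0 -90 0 0 -1" --pt "0 0 0 -95 0 0 -1"

```text
clock: 18.38
position: [531.9, -169.5, 173.4]
ee_rot: [1.0, 0.012, -0.0, -0.0]
contact_force: [0.4, 0.4, -1.8]
gripper_width: 21.0
grasp_force: 59.9
```

>>> carry_out --pt "0 0 0 0 0 6 -1" --pt "0 0 0 0 0 12 -1" --pt "0 0 0 0 0 15.5 -1" --pt "0 0 0 0 0 16.8 -1" --pt "0 0 0 0 0 16.8 -1"

```text
clock: 19.0
position: [533.5, -169.5, 156.2]
ee_rot: [1.0, 0.013, -0.0, 0.0]
contact_force: [0.6, -0.2, -2.6]
gripper_width: 21.2
grasp_force: 59.9
```

>>> carry_out --pt "0 0 0 0 0 0.6 -1" --pt "0 0 0 0 0 1.2 -1" --pt "0 0 0 0.2 0 1.8 -1" --pt "0 0 0 0.4 0 2.4 -1"

```text
clock: 19.5
position: [533.5, -169.6, 154.8]
ee_rot: [1.0, 0.013, 0.0, 0.0]
contact_force: [-4.4, 1.3, 6.1]
gripper_width: 21.3
grasp_force: 60.6
```

>>> carry_out --pt "0 0 0 0.5 0 0.6 -1" --pt "0 0 0 4 0 0.6 -1" --pt "0 0 0 8 0 0.6 -1" --pt "0 0 0 13 0 0.6 -1"

```text
clock: 20.0
position: [546.1, -169.6, 154.6]
ee_rot: [1.0, 0.013, -0.0, 0.0]
contact_force: [-5.4, 0.0, 7.6]
gripper_width: 21.3
grasp_force: 61.0
```

>>> carry_out --pt "0 0 0 5 0 0 -1" --pt "0 0 0 10 0 0 -1" --pt "0 0 0 15 0 0 -1" --pt "0 0 0 20 0 0 -1" --pt "0 0 0 25 0 0 -1"

```text
clock: 20.62
position: [570.9, -169.1, 154.6]
ee_rot: [1.0, 0.013, -0.001, 0.001]
contact_force: [-3.9, -0.3, 8.3]
gripper_width: 21.4
grasp_force: 60.9
```

>>> carry_out --pt "0 0 0 5 0 0 -1" --pt "0 0 0 10 0 0 -1" --pt "0 0 0 15 0 0 -1" --pt "0 0 0 20 0 0 -1" --pt "0 0 0 25 0 0 -1"

```text
clock: 21.25
position: [595.6, -168.5, 154.5]
ee_rot: [1.0, 0.013, -0.001, 0.001]
contact_force: [-4.9, 0.2, 6.4]
gripper_width: 21.2
grasp_force: 60.9
```

>>> carry_out --pt "0 0 0 5 0 0.1 -1" --pt "0 0 0 10 0 0.2 -1" --pt "0 0 0 15 0 0.2 -1" --pt "0 0 0 20 0 0.2 -1" --pt "0 0 0 25 0 0.2 -1"

```text
clock: 21.88
position: [620.3, -167.9, 154.2]
ee_rot: [1.0, 0.013, -0.002, 0.001]
contact_force: [-4.6, -0.3, 6.9]
gripper_width: 21.5
grasp_force: 60.9
```

>>> carry_out --pt "0 0 0 4 0 0 -1" --pt "0 0 0 5 0 -2 -1" --pt "0 0 0 6 0 -7 -1" --pt "0 0 0 6 0 -20 -1" --pt "0 0 0 6 0 -40 -1"

```text
clock: 22.5
position: [627.5, -167.0, 193.2]
ee_rot: [1.0, 0.013, -0.0, -0.0]
contact_force: [1.0, 0.5, -1.6]
gripper_width: 21.3
grasp_force: 59.9
```

```bash
python3 st.py
```

```text
position [ 627.5403 -166.968   193.1747]
ee_rot [ 9.999e-01  1.260e-02 -5.000e-04 -1.000e-04]
contact_force [ 1.0443  0.4622 -1.5942]
wrist_torque [ 0.0238 -0.0785 -0.0184]
yaw 0.025187847472883586 xz -0.0009712177879763025 yz -0.0002519629348285555
```

>>> carry_out --pt "0 0 0 -5 -35 0 -1" --pt "0 0 0.02 -15 -90 0 -1" --pt "0 0 0.04 -25 -145 0 -1" --pt "0 0 0.06 -35 -200 0 -1" --pt "0 0 0.08 -45 -255 0 -1"

```text
clock: 23.12
position: [576.1, 88.7, 194.0]
ee_rot: [1.0, -0.028, 0.001, -0.0]
contact_force: [0.9, -0.3, -1.6]
gripper_width: 21.3
grasp_force: 59.8
```

```bash
python3 st.py
```

```text
position [576.113   88.6649 194.0018]
ee_rot [ 9.996e-01 -2.770e-02  9.000e-04 -4.000e-04]
contact_force [ 0.8605 -0.2654 -1.6296]
wrist_torque [ 0.0229 -0.1064 -0.0068]
yaw -0.05535113749089348 xz 0.0017608664262455237 yz -0.0008655471772148114
```

>>> carry_out --pt "0 0 0 -10 -45 0 -1" --pt "0 0 0 -20 -85 0 -1" --pt "0 0 0 -23 -96 20 -1" --pt "0 0 0 -23 -96 60 -1" --pt "0 0 0 -23 -96 80 -1"

```text
clock: 23.75
position: [557.7, 184.1, 111.7]
ee_rot: [1.0, -0.027, -0.001, 0.0]
contact_force: [-0.2, 0.8, -1.1]
gripper_width: 21.3
grasp_force: 59.8
```

```bash
python3 st.py
python3 - <<'E'
from h import *
im=get_image("wrist");cv2.imwrite("pics/w5.png",im["color"])
E
```

```text
position [557.7332 184.0875 111.7104]
ee_rot [ 9.996e-01 -2.720e-02 -8.000e-04  3.000e-04]
contact_force [-0.2134  0.8473 -1.0602]
wrist_torque [-0.0319 -0.0067 -0.0057]
yaw -0.05435647004525927 xz -0.0016122673336332128 yz 0.0005981143775232372
```

View pics/w5.png

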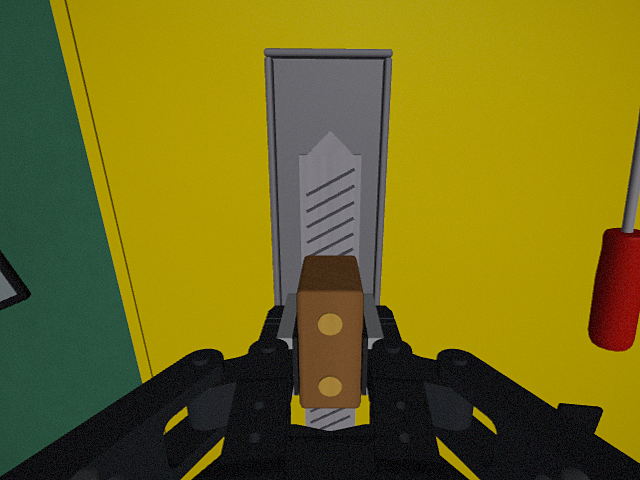

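The file is centred and aligned over the tray, with its nose at (330,133) between the tray walls at about (270..385).

>>> carry_out --pt "0 0 0 0 0 30 -1" --pt "0 0 0 0 0 58 -1" --pt "0 0 0 0 0 70 -1" --pt "0 0 0 0 0 75 -1" --pt "0 0 0 0 0 75 -1"

```text
clock: 24.42
position: [559.1, 184.2, 38.9]
ee_rot: [1.0, -0.027, 0.001, -0.0]
contact_force: [0.0, -0.6, -1.4]
gripper_width: 21.4
grasp_force: 59.8
```

>>> carry_out --pt "0 0 0 0 0 1 -1" --pt "0 0 0 0 0 2 -1" --pt "0 0 0 0 0 3 -1" --pt "0 0 0 0 0 3 -1"

```text
clock: 24.92
position: [558.5, 183.8, 35.1]
ee_rot: [1.0, -0.027, 0.0, -0.0]
contact_force: [0.7, -0.2, -1.8]
gripper_width: 20.9
grasp_force: 59.8
```

```bash
python3 st.py
```

```text
position [558.4783 183.8113  35.1476]
ee_rot [ 0.9996 -0.0274  0.     -0.    ]
contact_force [ 0.6918 -0.1647 -1.7524]
wrist_torque [0.0149 0.0065 0.0363]
yaw -0.05472893584543037 xz 1.9783184448814526e-05 yz -5.67909686845165e-06
```

>>> carry_out --pt "0 0 0 0 0 1 -1" --pt "0 0 0 0 0 2 -1" --pt "0 0 0 0 0 3 -1" --pt "0 0 0 0 0 3 -1"

```text
clock: 25.42
position: [558.4, 183.7, 31.9]
ee_rot: [1.0, -0.027, -0.0, 0.0]
contact_force: [-0.7, 0.1, -1.2]
gripper_width: 21.4
grasp_force: 59.8
```

>>> carry_out --pt "0 0 0 0 0 0.5 -1" --pt "0 0 0 0 0 1 -1" --pt "0 0 0 0 0 1 -1"

```text
clock: 25.8
position: [558.5, 183.8, 31.3]
ee_rot: [1.0, -0.027, 0.0, -0.0]
contact_force: [-0.1, 0.9, -2.2]
gripper_width: 21.6
grasp_force: 59.9
```

>>> carry_out --pt "0 0 0 0 0 0.5 -1" --pt "0 0 0 0 0 0.5 -1"

```text
clock: 26.05
position: [558.5, 183.8, 31.1]
ee_rot: [1.0, -0.027, 0.0, -0.0]
contact_force: [-2.6, -1.1, 3.7]
gripper_width: 21.7
grasp_force: 60.4
```

```bash
python3 st.py
```

```text
position [558.5004 183.8446  31.1266]
ee_rot [ 9.996e-01 -2.730e-02  1.000e-04 -0.000e+00]
contact_force [-2.5989 -1.0899  3.7239]
wrist_torque [-0.1009  0.4734 -0.003 ]
yaw -0.05463526205339574 xz 0.00022709725789236485 yz -7.571413284295731e-05
```

>>> carry_out --pt "0 0 0 0 0 0 -0.4" --pt "0 0 0 0 0 0 -0.25" --pt "0 0 0 0 0 0 -0.25" --pt "0 0 0 0 0 0 -0.2"

```text
clock: 26.55
position: [558.5, 183.8, 30.5]
ee_rot: [1.0, -0.027, -0.0, 0.0]
contact_force: [-0.3, 0.2, 0.1]
gripper_width: 34.0
grasp_force: 0.0
```

>>> carry_out --pt "0 0 0 0 0 -3 -0.2" --pt "0 0 0 0 0 -10 -0.2" --pt "0 0 0 0 0 -40 -0.2" --pt "0 0 0 0 0 -90 0" --pt "0 0 0 0 0 -140 0.3"

```text
clock: 27.18
position: [558.4, 183.7, 172.5]
ee_rot: [1.0, -0.027, 0.0, 0.0]
contact_force: [0.5, 0.4, 0.6]
gripper_width: 55.3
grasp_force: 0.0
```

```bash
python3 st.py
python3 - <<'E'
from h import *
import pickle
im=get_image("wrist");hsv=cv2.cvtColor(im["color"],cv2.COLOR_BGR2HSV)
m=cv2.inRange(hsv,(5,90,60),(20,255,255));n,l,st,ce=cv2.connectedComponentsWithStats(m)
for i in np.argsort(-st[1:,4])[:2]+1:
    x,y,w,h,a=st[i];print(st[i],onz(im,x,y+h,48).round(1),onz(im,x+w,y+h,48).round(1))
# nest check: frame region, before/after
for k,(x,y,w,h) in{"side":(335,225,100,60),"scene":(225,215,70,50)}.items():
    o=pickle.load(open(k+"0.pkl","rb"))["color"];c=get_image(k)["color"]
    g=lambda i:cv2.cvtColor(i,cv2.COLOR_BGR2GRAY)[y:y+h,x:x+w].astype(np.float32)
    print(k,cv2.phaseCorrelate(g(o),g(c)),np.abs(g(o)-g(c)).mean())
    d=cv2.absdiff(o,c).max(2)>40;ys,xs=np.nonzero(d);print("diff px",d.sum())
    cs=cv2.connectedComponentsWithStats(cv2.dilate(d.astype(np.uint8),np.ones((3,3))))[2];print([list(map(int,r)) for r in cs[1:] if r[4]>30])
E
```

```text
position [558.3713 183.6902 172.5275]
ee_rot [ 9.996e-01 -2.730e-02  1.000e-04  0.000e+00]
contact_force [0.4791 0.4429 0.5717]
wrist_torque [ 0.1032 -0.1144  0.0391]
yaw -0.05468618350317472 xz 0.0001784793080561839 yz 6.459580494565611e-05
[ 314  195   32   72 2043] [537.3 195.3  48. ] [536.1 172.2  48. ]
[550 305  24   5  24] [493.2  20.7  48. ] [492.3   2.7  48. ]
side ((0.017292932235633884, -0.0029086034542125105), 0.9818529815673828) 2.7181666
diff px 12418
[[0, 0, 29, 15, 403], [101, 0, 168, 171, 9818], [0, 49, 33, 9, 224], [24, 114, 18, 21, 190], [251, 208, 10, 19, 113], [234, 213, 11, 20, 149], [24, 264, 72, 103, 3872]]
scene ((-0.041706564659989454, 0.054936707363083315), 0.969662470817566) 1.056
diff px 14237
[[364, 0, 26, 41, 536], [333, 0, 153, 222, 10785], [482, 0, 93, 148, 5791], [368, 42, 9, 16, 83], [316, 98, 34, 41, 736], [313, 111, 10, 21, 121], [382, 240, 10, 5, 46], [380, 258, 9, 6, 50]]
```

The nest and bystanders are unchanged in the images, and the file lies flat in its tray, released.

```bash
python3 -c "
from bench import *
print(job_done())"
```

```text
the job is handed in; nothing more can be done
None
```

The job is handed in: three forward strokes at about 8–10 N net when read (some points between readings not seen), lifted clear for each return; the file is back flat and released in its tray; before/after images show the nest and the other items unmoved (clock about 27 s of the 69 s allowed).

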